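Clip a glass mosaic sample onto the viewing stage

TASK

Take the long rectangular glass sample (not the square or the round one) from its wooden rest and slide it, bare ridged end first, along the white platform of the viewing stage and under the two sprung dark steel clips, until both clips have ridden over the ridge and snapped down onto the flat glass behind it. Leave it lying flat and straight on the platform, held by the clips, and let go.

Things in the scene. Friction and masses are not known exactly. Their poses are not given: they have to be found in the camera images.
- slip_center (a point): Centre (also half-way up) of the pale green glass sample, 130 x 60 x 8 mm, 0.17 kg. x: along its length to the bare nose, away from the robot. Whitish ridge 3 mm high, 17 mm long at x = 50 mm; chips 5 mm high from x = -65 to -15 mm. It lies flat on a wooden rest 75 x 34 x 30 mm high, overhanging 13 mm each side: grip across its width 30 mm behind the centre. Beside it, 68 mm square and round pieces.
- stage_mouth (a point): On the fixed stage's platform top, midway between the clips, under their lowest points. x: sliding direction, away from the robot; z up. Platform 40 mm wide, 30 mm above the table, from x = -130 to +55 mm, where a 12 mm high stop stands; no side guides. Slid home, the nose is at x = 27 to 55 mm (sample's centre at -38 to -10 mm). A foot 150 mm wide, 12 mm high lies at x = 15 to 90 mm.
- clip_left (a joint): Dark steel clip, 9 mm wide, at y = +13 mm of the stage, hinged beyond the stop, arm up to 26 mm over the platform. Closed (0 rad) its tip is 3 mm over the platform; its lead-in lip rises to 16 mm at x = -26 mm, so glass lying on, or held up to 5 mm over, the platform goes under. Angle grows as it lifts: 0.07 rad on flat glass, 0.115 on the ridge, 0.14 on the chips. Presses 1 to 3 N.
- clip_right (a joint): The same clip at y = -13 mm of the stage, with the same angles. Sliding the sample in under both clips takes about 5 to 20 N.

How it is judged:
On the way:
1. the nose of the sample has lifted both clips (value of joint each of clip_left, clip_right above 0.045 rad and x of slip_center in the frame of stage_mouth above -0.1 m).
At the end, for the whole second after the job is handed in: Both clips rest on flat glass behind the ridge (0.045 to 0.095 rad). The sample is at rest, flat on the platform, its centre 0 to 45 mm before the clip tips, within 13 mm of the stage centre line and 0.2 rad of its direction, and let go (value of joint clip_left between 0.045 and 0.095 rad and value of joint clip_right between 0.045 and 0.095 rad and x of slip_center in the frame of stage_mouth between -0.045 and 0 m and y of slip_center in the frame of stage_mouth between -0.013 and 0.013 m and z of slip_center in the frame of stage_mouth between 0 and 0.009 m and angle between the x axis of slip_center and the x axis of stage_mouth, either way round below 0.2 rad and angle between slip_center's own z axis and vertical below 0.08 rad and linear speed of slip below 0.02 m/s); the robot touches nothing.
It also fails if it takes over 38 s, if anything falls off the work surface, if the arm or the gripper's body presses on something with over 40 N, if the wrist force passes 120 N, or if a joint passes its speed limit or range.

ROBOT

A 6-joint arm with a two-finger parallel gripper is mounted at the origin on the work surface. World frame = base frame: x ahead of the robot, y to its left, z up, the work surface at z = 0. Lengths are in m, angles in rad, forces in N, time in s.
With the tool pointing down it reaches from about 0.35 to 0.775 m from the base axis. Payload 7.3 kg.
Tool frame: the origin (TCP) lies at the very end of the fingers, on their centre line; the grasp point (between the pads) lies 19 mm behind it; z points along the fingers, y is the line along which they close (so a half turn about z gives the same grasp; the last joint's range is limited). The gripper opens to 92 mm and grips with 3 to 60 N. Pads are 19 mm wide; open, the fingers measure 130 mm over their backs; the gripper's body (75 mm by 190 mm) begins 47 mm behind the grasp point.
Start: joints at [1.031, 0.342, 1.524, -0, 1.275, -0.146], TCP at [0.201, 0.485, 0.192] pointing down, gripper open.
Joint ranges: [-2.53, 2.53], [-0.77, 2.02], [0.04, 2.7], [-1, 4.14], [0.28, 2.66], [-3.11, 3.11]. Speed limits (rad/s): [2.57, 2.57, 3.14, 3.14, 3.14, 3.14].

INTERFACE

Orientations are given as [roll, pitch, yaw] about the fixed x, y, z axes, in that order (R = Rz(yaw) Ry(pitch) Rx(roll)).
In Python, from cell import robot gives the robot as it stands. The module is installed in compiled form; this text tells all that it offers.
- The arm moves only by the tool arm_command, never from a script. Its argument "moves" is a list of rows, each a list of 3 entries, a list of its own where there are three numbers: the shift along the tool's x, y, z in m, then the turn, a rotation vector about the tool's x, y, z in rad, then the finger opening in m, from 0 to 0.0918. In form: [[[dx, dy, dz], [ax, ay, az], claw], ...]. A call has exactly 5 rows; each row is the pose to reach, as a shift and turn from the pose commanded when the call began, along the tool's axes at that moment; what a row does not reach only later rows make up. A row lasts 1/10 s, in which the tool goes at most 50 mm and 8.59 degrees, less where a joint would pass 70% of its speed; a pose out of reach is approached as far as the arm can. A call with a gripper value outside its range is refused whole. The fingers move at their own pace and stop on an object; "squeeze" is the grip in N (left out, the last holds). Time passes only in rows, so rows that repeat a pose let the fingers close, or fill a call up. It gives the time, the measured TCP pose, the force, the opening and the grip force at its end, in the units of the state.
- robot.observe(): the state, without advancing time (a new reading comes with each control period).
- robot.read_camera(name): name is "scene" or "top" or "wrist"; returns the picture (400x640x3 uint8, red, green, blue); there is no depth.
- robot.camera_model(name): a dict with "fx", "fy", "cx", "cy" (pixels), "k1" (the pictures are not rectified: a ray, as slopes to the right and down, at radius r is drawn at 1 + k1 r^2 times it, then the intrinsics apply), "R" (3x3) and "t" (3): a world point X has camera coordinates R X + t. Camera axes: x right, y down, z forward; pixel columns grow to the right and rows downward; lengths in m; the calibration is good to about 2 mm. A picture is of the moment at which its call begins: read the wrist's pose just before it. camera_model takes no time and is no camera call; for the wrist camera it gives the pose at the moment of the call.
- robot.hand_in(): hands the job in; it is judged then, once.
The state is a dict: "time": time; "qpos": joint angles; "qvel": joint speeds; "joint_efforts": joint torques, N m; "tool_pos": TCP position; "tool_rot": TCP orientation; "contact_force": force on the tool from outside, world axes, zero at the start; "torque": the same for the moment, N m; "opening": finger opening in m; "grip_force": force on a finger pad.
Only numpy, scipy, OpenCV 4.12 (cv2) and the standard library are available. Lean on these libraries where they do the work, as an engineer would, in place of code of your own. Each camera call takes 0.05 s, during which the arm holds its last target. There are 200 camera calls.

## Working session

There is one attempt and no reset: what is moved stays moved. The work goes in short steps, Python scripts to look and compute and a tool call to move; the robot and the scene stay as the last step left them, time stands still between calls to the robot, and variables do not carry over. Pictures are saved under pics/ and viewed, at most 10 in all, crops included, and the job is handed in when it is done.

Besides the shell and the picture viewer there is one more tool, called after "Call:" in YAML: its name, and indented under it one key for each argument. arm_command: Moves the arm, as the interface text tells. Its arguments: {"type":"object","properties":{"moves":{"type":"array"},"squeeze":{"type":"number"}},"required":["moves"]}

```bash
mkdir -p pics; cat > h.py <<'E'
import numpy as np, cv2
from cell import robot
def K(m): return np.array([[m["fx"],0,m["cx"]],[0,m["fy"],m["cy"]],[0,0,1.]])
def pix2w(m,uv,z):
    # distortion 1+k1 r^2 = OpenCV model
    uv=np.array(uv,float).reshape(-1,1,2)
    n=cv2.undistortPoints(uv,K(m),np.array([m["k1"],0,0,0.])).reshape(-1,2)
    R=np.array(m["R"]);t=np.array(m["t"]);c=-R.T@t
    d=np.c_[n,np.ones(len(n))]@R
    return c+d*((np.broadcast_to(z,len(n))-c[2])/d[:,2])[:,None]
def w2pix(m,X):
    R=np.array(m["R"]);t=np.array(m["t"])
    return cv2.projectPoints(np.array(X,float).reshape(-1,3),cv2.Rodrigues(R)[0],t,K(m),np.array([m["k1"],0,0,0.]))[0].reshape(-1,2)
def shot(n,f,crop=None,s=1):
    im=robot.read_camera(n)
    np.save("pics/"+f+".npy",im)
    if crop: im=im[crop[1]:crop[3],crop[0]:crop[2]]
    cv2.imwrite("pics/"+f+".png",cv2.resize(im[:,:,::-1],None,fx=s,fy=s,interpolation=cv2.INTER_CUBIC))
E
python3 - <<'E'
from h import *
shot("top","top1",s=1.25); shot("scene","sc1",s=1.25)
for n in("top","scene"):
    m=robot.camera_model(n); print(n,m, -np.array(m["R"]).T@np.array(m["t"]))
print(robot.observe())
E
```

```text
top {'fx': 429.8262489000422, 'fy': 429.8262489000422, 'cx': 321.2112528853888, 'cy': 198.110907667134, 'k1': -0.05529116608663528, 'R': array([[-2.08949021e-02, -9.99781677e-01,  3.84575383e-05],
       [-9.89890375e-01,  2.06827817e-02, -1.40318450e-01],
       [ 1.40287019e-01, -2.97000901e-03, -9.90106424e-01]]), 't': array([0.00903263, 0.61731482, 0.92066859])} [ 0.48210488 -0.00100273  0.9981802 ]
scene {'fx': 393.8426359752499, 'fy': 393.8426359752499, 'cx': 319.2011740759445, 'cy': 187.938993220937, 'k1': -0.05061384716895908, 'R': array([[-0.79919869,  0.60094769,  0.01197228],
       [ 0.46143099,  0.62617656, -0.62847781],
       [-0.38517904, -0.49675426, -0.77773537]]), 't': array([ 0.48600546, -0.21008751,  1.13796507])} [0.92367611 0.40477701 0.74718176]
{'time': 0.1, 'qpos': array([ 1.03099066e+00,  3.42655734e-01,  1.52489693e+00, -2.89314307e-05,
        1.27537853e+00, -1.46001204e-01]), 'qvel': array([-0.00013798, -0.00065555, -0.00282646, -0.00039409, -0.00096744,
        0.00064121]), 'joint_efforts': array([ 9.89462606e-04, -4.32005095e+01, -2.44693565e+01,  7.18615344e-02,
        5.25907287e-02,  3.40650260e-06]), 'tool_pos': array([0.20122991, 0.4844783 , 0.19122166]), 'tool_rot': array([-3.14026433e+00, -1.67361872e-04,  2.74779652e+00]), 'contact_force': array([-0.48036744, -0.02176761, -0.20156439]), 'torque': array([-0.00118878, -0.04529166, -0.01904995]), 'grip_force': 0.0, 'opening': 0.09192641935003672}
```

View pics/top1.png

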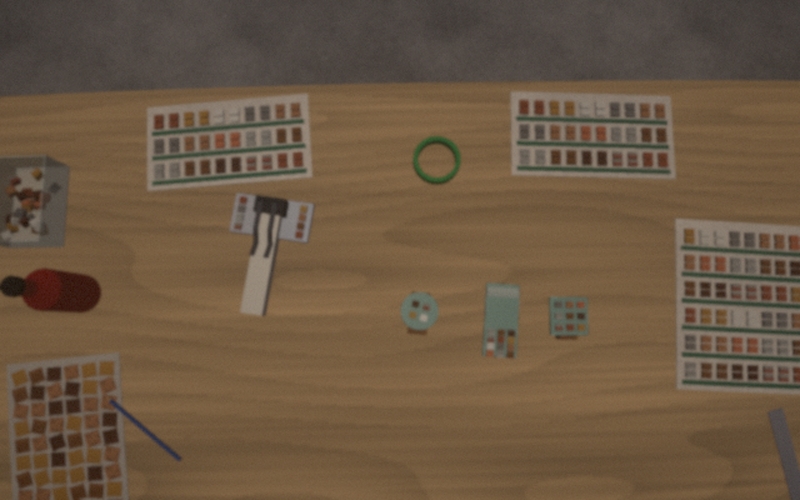

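View pics/sc1.png

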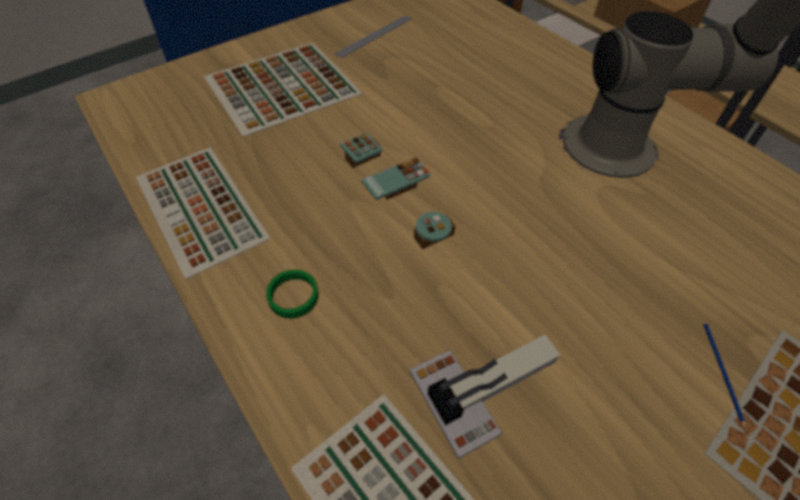

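The top view shows the stage at about (265,255) and the long sample at about (502,320), bare end up, between the round piece (419,311) and the square one (569,317). I'll enlarge it for measuring.

```bash
python3 - <<'E'
from h import *
im=np.load("pics/top1.npy")
a=im[148:260,178:258]; b=im[220:294,375:429]
f=lambda x,s:cv2.resize(cv2.convertScaleAbs(x[:,:,::-1],alpha=1.6),None,fx=s,fy=s,interpolation=cv2.INTER_CUBIC)
A=f(a,5);B=f(b,7)
o=np.zeros((560,790,3),np.uint8);o[:560,:400]=A;o[:518,410:410+378]=B
cv2.imwrite("pics/c1.png",o)
E
```

```text
(no output)
```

View pics/c1.png

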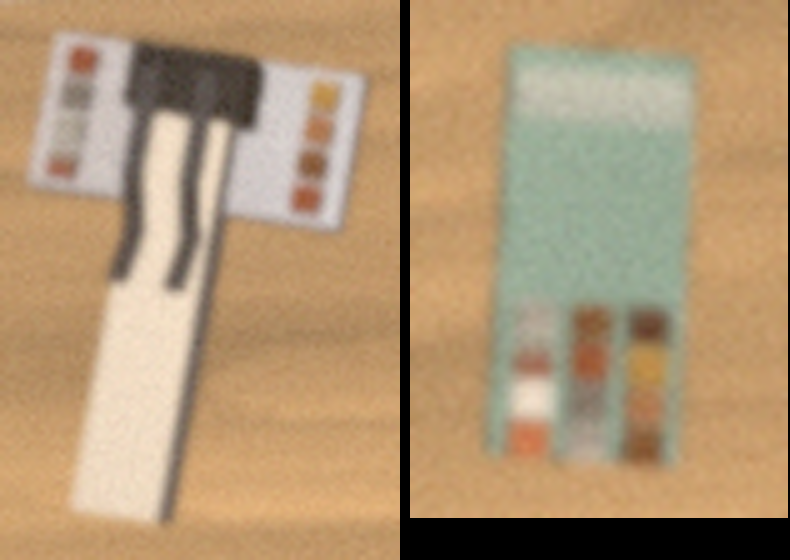

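```bash
cat > meas.py <<'E'
from h import *
m=robot.camera_model("top")
def P(l,s,ox,oy,z): return pix2w(m,(np.array(l)+.5)/s-.5+[ox,oy],z)
foot=P([(58,30),(368,72),(340,230),(28,186)],5,178,148,.012)
plat=P([(70,511),(163,520)],5,178,148,.030)
slip=P([(100,45),(287,57),(268,462),(78,455)],7,375,220,.038)
np.set_printoptions(precision=4,suppress=True)
for n,q in(("foot",foot),("slip",slip)):
    print(n,q[:,:2].tolist(),[round(np.linalg.norm(q[i]-q[(i+1)%4]),4) for i in range(4)],q.mean(0))
    d=(q[0]+q[1]-q[2]-q[3]); e=q[0]+q[3]-q[1]-q[2]; print(" yaw",np.arctan2(d[1],d[0]),"perp",np.arctan2(-e[0],e[1]))
print("plat",plat,np.linalg.norm(plat[0]-plat[1]))
# template: stage fit
from scipy.optimize import least_squares
T=np.array([(90,75),(90,-75),(15,-75),(15,75),(-130,20),(-130,-20)])/1e3
W=np.r_[foot,plat][:,:2]
def g(p):
    c,s=np.cos(p[2]),np.sin(p[2]); return (T@np.array([[c,s],[-s,c]])+p[:2]-W).ravel()
r=least_squares(g,[.6,.2,0]); print("stage",r.x,(r.fun.reshape(-1,2)*1e3).round(1).tolist())
E
python3 meas.py
```

```text
foot [[0.7346970584229973, 0.30607316276865804], [0.7109485668326013, 0.15871353830483015], [0.6360966580358283, 0.17155610575678776], [0.6600527564364612, 0.3184185793548191]] [np.float64(0.1493), np.float64(0.0759), np.float64(0.1488), np.float64(0.0757)] [0.6854 0.2387 0.012 ]
 yaw -0.1669180910254595 perp -0.160739222165992
slip [[0.5519272936981107, -0.15400629887897382], [0.5467466652847285, -0.21389284312610268], [0.4193427368844447, -0.2017016020774568], [0.42301048427493887, -0.1418186688705981]] [np.float64(0.0601), np.float64(0.128), np.float64(0.06), np.float64(0.1295)] [ 0.4853 -0.1779  0.038 ]
 yaw -0.09482555623706712 perp -0.07374441563129856
plat [[0.5079 0.2901 0.03  ]
 [0.5032 0.2479 0.03  ]] 0.04249282083091618
stage [ 0.6337  0.2474 -0.1643] [[0.1, 0.6], [-0.7, -0.0], [0.1, -0.6], [0.7, 0.5], [0.8, -1.7], [-1.0, 1.1]]
```

```bash
cat > d.py <<'E'
import sys
from h import *
from scipy.spatial.transform import Rotation as Ro
def delta(x,y,z,yaw):
    o=robot.observe(); R=Ro.from_euler("xyz",o["tool_rot"])
    G=Ro.from_euler("xyz",[np.pi,0,yaw])
    print("d",R.inv().apply(np.array([x,y,z])-o["tool_pos"]).round(4),"rot",(R.inv()*G).as_rotvec().round(4))
    print({k:np.round(o[k],4).tolist() for k in("time","tool_pos","tool_rot","contact_force","opening","grip_force")})
S=(0.6337,0.2474,-0.1643)
def stage(cx,cy=0,off=-0.030): # grip point xy for sample centre at stage cx
    c,s=np.cos(S[2]),np.sin(S[2]); a=cx+off
    return S[0]+c*a-s*cy,S[1]+s*a+c*cy
E
python3 -c "
from d import *
delta(.35,.28,.16,3.05)"
```

```text
d [-0.2158 -0.1317  0.0314] rot [-0.0013 -0.0004 -0.3022]
{'time': 0.1, 'tool_pos': [0.2012, 0.4845, 0.1912], 'tool_rot': [-3.1403, -0.0002, 2.7478], 'contact_force': [-0.4804, -0.0218, -0.2016], 'opening': 0.0919, 'grip_force': 0.0}
```

Call:
arm_command:
  moves:
    - [[-0.043, -0.026, 0.006], [0, 0, -0.06], 0.0918]
    - [[-0.086, -0.053, 0.013], [0, 0, -0.12], 0.0918]
    - [[-0.13, -0.079, 0.019], [0, 0, -0.18], 0.0918]
    - [[-0.173, -0.105, 0.025], [0, 0, -0.24], 0.0918]
    - [[-0.216, -0.132, 0.031], [0, 0, -0.302], 0.0918]
  squeeze: 50

```text
time: 0.6
tool_pos: [0.348, 0.2825, 0.1611]
tool_rot: [3.142, -0.0, 3.053]
contact_force: [0.8, 0.3, -0.0]
opening: 0.0919
grip_force: 0.0
```

```bash
python3 -c "
from d import *
delta(.4554,-.1753,.10,3.052)"
```

```text
d [-0.1476 -0.4464  0.061 ] rot [ 0.     -0.      0.0008]
{'time': 0.6, 'tool_pos': [0.348, 0.2825, 0.1611], 'tool_rot': [3.1416, -0.0, 3.0528], 'contact_force': [0.8078, 0.3384, -0.026], 'opening': 0.0919, 'grip_force': 0.0}
```

Call:
arm_command:
  moves:
    - [[-0.015, -0.045, 0], [0, 0, 0], 0.0918]
    - [[-0.03, -0.09, 0], [0, 0, 0], 0.0918]
    - [[-0.045, -0.135, 0], [0, 0, 0], 0.0918]
    - [[-0.06, -0.18, 0], [0, 0, 0], 0.0918]
    - [[-0.074, -0.223, 0], [0, 0, 0], 0.0918]

```text
time: 1.1
tool_pos: [0.4005, 0.0533, 0.1613]
tool_rot: [3.142, -0.0, 3.05]
contact_force: [0.8, 0.7, -0.2]
opening: 0.0922
grip_force: 0.0
```

Call:
arm_command:
  moves:
    - [[-0.015, -0.045, 0.01], [0, 0, 0], 0.0918]
    - [[-0.03, -0.09, 0.02], [0, 0, 0], 0.0918]
    - [[-0.045, -0.135, 0.03], [0, 0, 0], 0.0918]
    - [[-0.06, -0.18, 0.045], [0, 0, 0], 0.0918]
    - [[-0.074, -0.223, 0.06], [0, 0, 0], 0.0918]

```text
time: 1.6
tool_pos: [0.4539, -0.1757, 0.1008]
tool_rot: [3.142, 0.0, 3.049]
contact_force: [-0.7, 0.3, 0.6]
opening: 0.092
grip_force: 0.0
```

```bash
python3 -c "
from d import *
delta(.4554,-.1753,.016,3.052)
shot('wrist','w1')
m=robot.camera_model('wrist')
c,s=np.cos(-.088),np.sin(-.088)
T=np.array([(65,30),(65,-30),(-65,-30),(-65,30)])/1e3
X=np.c_[T@np.array([[c,s],[-s,c]])+[.4853,-.1779],np.full(4,.038)]
p=w2pix(m,X);print(p.round(0).tolist())
im=np.load('pics/w1.npy')[:,:,::-1].copy()
cv2.polylines(im,[p.astype(int)],True,(0,0,255),1);cv2.imwrite('pics/w1o.png',im)
"
```

```text
d [-0.0014  0.0006  0.0848] rot [ 0.0001  0.0003 -0.0028]
{'time': 1.6, 'tool_pos': [0.4539, -0.1757, 0.1008], 'tool_rot': [3.1415, 0.0003, 3.0492], 'contact_force': [-0.7133, 0.2705, 0.6079], 'opening': 0.092, 'grip_force': 0.0}
[[358.0, 295.0], [298.0, 295.0], [294.0, 165.0], [363.0, 165.0]]
```

View pics/w1o.png

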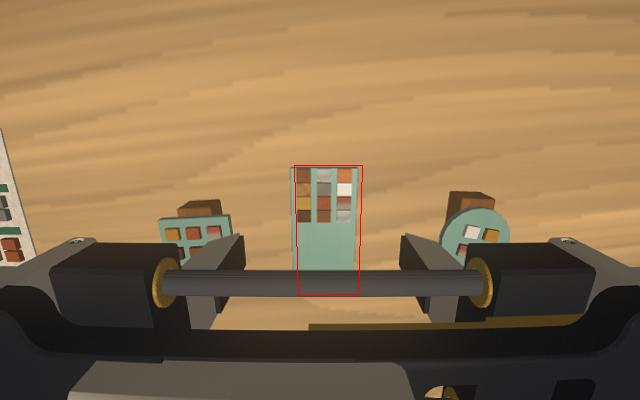

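The wrist view shows the sample (293–358, from row 165) within about 3 px of the projected outline, between the fingers and clear of the square and round pieces. Descending.

Call:
arm_command:
  moves:
    - [[-0.001, -0.001, 0.02], [0, 0, 0], 0.0918]
    - [[-0.001, -0.001, 0.04], [0, 0, 0], 0.0918]
    - [[-0.001, -0.001, 0.06], [0, 0, 0], 0.0918]
    - [[-0.001, -0.001, 0.075], [0, 0, 0], 0.0918]
    - [[-0.001, -0.001, 0.084], [0, 0, 0], 0.0918]

```text
time: 2.15
tool_pos: [0.4539, -0.1741, 0.016]
tool_rot: [3.141, -0.002, 3.05]
contact_force: [0.1, -0.2, 0.1]
opening: 0.0918
grip_force: 0.0
```

Call:
arm_command:
  moves:
    - [[0, 0, 0], [0, 0, 0], 0.07]
    - [[0, 0, 0], [0, 0, 0], 0.065]
    - [[0, 0, 0], [0, 0, 0], 0.06]
    - [[0, 0, 0], [0, 0, 0], 0.05]
    - [[0, 0, 0], [0, 0, 0], 0.045]
  squeeze: 50

```text
time: 2.65
tool_pos: [0.4551, -0.1747, 0.0179]
tool_rot: [-3.141, 0.001, 3.05]
contact_force: [0.7, 1.1, 0.0]
opening: 0.0561
grip_force: 0.0
```

Call:
arm_command:
  moves:
    - [[0, 0, 0], [0, 0, 0], 0.04]
    - [[0, 0, 0], [0, 0, 0], 0.04]
    - [[0, 0, 0], [0, 0, 0], 0.04]
    - [[0, 0, 0], [0, 0, 0], 0.04]
    - [[0, 0, 0], [0, 0, 0], 0.04]

```text
time: 3.15
tool_pos: [0.4547, -0.1746, 0.0174]
tool_rot: [3.142, -0.0, 3.05]
contact_force: [0.1, 0.2, 0.7]
opening: 0.0396
grip_force: 0.0
```

```bash
python3 - <<'E'
from h import *
a=robot.read_camera("wrist");b=robot.read_camera("scene")
np.save("pics/s2.npy",b)
A=cv2.resize(a[100:400,120:520],None,fx=1,fy=1);B=cv2.resize(b[90:240,240:440],None,fx=2,fy=2,interpolation=cv2.INTER_CUBIC)
B=cv2.convertScaleAbs(B,alpha=1.5)
cv2.imwrite("pics/v2.png",np.hstack([A,B])[:,:,::-1])
print(robot.observe()["opening"],robot.observe()["grip_force"])
E
```

```text
0.039940041803322716 0.0
```

View pics/v2.png

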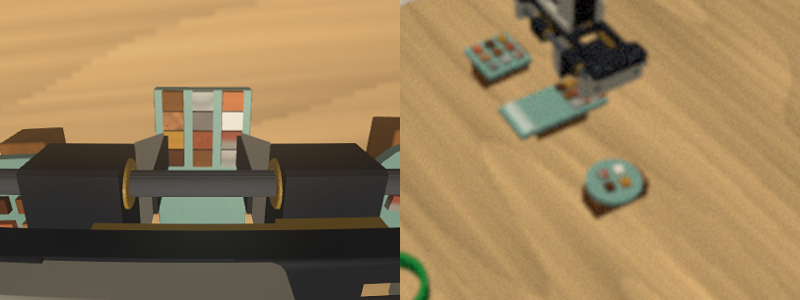

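The wrist view suggests the fingers (inner gap 165–240) lie over the glass. The numbers need checking before anything else moves.

```bash
python3 - <<'E'
from d import *
o=robot.observe();R=Ro.from_euler("xyz",o["tool_rot"])
print(o["tool_pos"],o["tool_rot"],o["qpos"],o["contact_force"],o["joint_efforts"])
im=robot.read_camera("wrist")[:,:,::-1].copy(); sc=robot.read_camera("scene")[:,:,::-1].copy()
c,s=np.cos(-.088),np.sin(-.088)
T=np.array([(65,30),(65,-30),(-65,-30),(-65,30)])/1e3
X=np.c_[T@np.array([[c,s],[-s,c]])+[.4853,-.1779],np.full(4,.038)]
h=o["opening"]/2
F=[[[x,sg*h,z] for x,z in((-.0095,0),(.0095,0),(.0095,-.04),(-.0095,-.04))] for sg in(1,-1)]
ims=[]
for n,i in(("wrist",im),("scene",sc)):
    m=robot.camera_model(n)
    i=cv2.resize(i,None,fx=4,fy=4,interpolation=cv2.INTER_CUBIC)
    D=lambda Y,col:cv2.polylines(i,[(w2pix(m,Y)*4).astype(int)],True,col,2)
    D(X,(0,0,255))
    for f in F: D(R.apply(f)+o["tool_pos"],(255,0,255))
    ims.append(i)
a=cv2.resize(ims[0][150*4:360*4,210*4:440*4],(400,365));b=ims[1]
q=w2pix(robot.camera_model("scene"),o["tool_pos"])[0];print(q)
u,v=int(q[0]*4),int(q[1]*4);b=cv2.convertScaleAbs(b[v-182:v+183,u-200:u+200],alpha=1.7)
cv2.imwrite("pics/v3.png",np.hstack([a,b]))
E
```

```text
[ 0.45475123 -0.17456984  0.01736551] [ 3.14147525e+00 -5.32215432e-06  3.04983059e+00] [-5.24104177e-01  4.96244477e-01  1.84479455e+00  1.45413788e-04
  8.00607663e-01 -2.00323969e+00] [-0.50510784  0.15100127 -0.12700359] [-1.28070493e-03 -4.32625830e+01 -1.67608792e+01 -4.83620376e-02
  5.94444363e-02  1.80423586e-05]
[325.98950284 142.17176661]
```

View pics/v3.png

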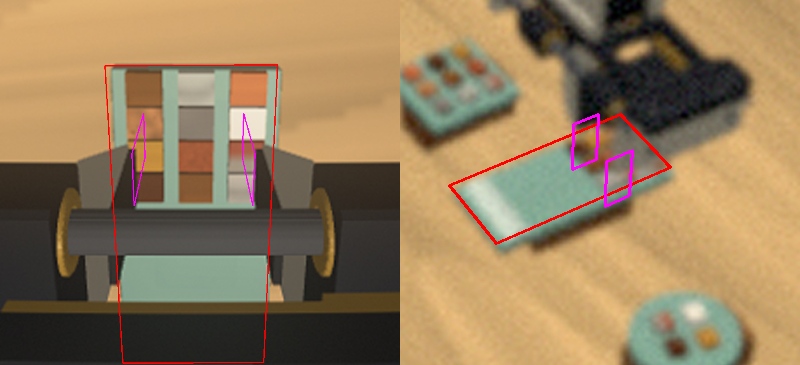

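```bash
python3 - <<'E'
from d import *
o=robot.observe();R=Ro.from_euler("xyz",o["tool_rot"]);m=robot.camera_model("wrist")
im=np.load("pics/w1.npy")[:,:,::-1].copy();im2=robot.read_camera("wrist")[:,:,::-1].copy()
print("cam in tool",R.inv().apply(-m["R"].T@m["t"]-o["tool_pos"]).round(3),"fwd",R.inv().apply(m["R"][2]).round(3))
out=[]
for i,h in((im,.046),(im2,.02)):
    i=cv2.convertScaleAbs(cv2.resize(i,None,fx=4,fy=4,interpolation=cv2.INTER_CUBIC),alpha=1.3)
    for z,col in((0,(255,0,255)),(-.01,(0,255,255)),(-.02,(0,0,255)),(-.03,(0,255,0)),(-.04,(255,255,0))):
        for sg in(1,-1):
            Y=[[x,sg*(h+t),z] for x,t in((-.0095,0),(.0095,0),(.0095,.019),(-.0095,.019))]
            p=w2pix(m,R.apply(Y)+o["tool_pos"]);cv2.polylines(i,[(p*4).astype(int)],True,col,2)
            if sg==1: print(h,z,p.round(0).tolist())
    out.append(cv2.resize(i[190*4:310*4,215*4:435*4],(550,300),interpolation=cv2.INTER_AREA))
cv2.imwrite("pics/v4.png",np.vstack(out))
E
```

```text
cam in tool [ 0.075  0.    -0.193] fwd [-0.28  0.    0.96]
0.046 0 [[386.0, 241.0], [387.0, 215.0], [414.0, 215.0], [412.0, 240.0]]
0.046 -0.01 [[389.0, 246.0], [390.0, 220.0], [419.0, 220.0], [416.0, 246.0]]
0.046 -0.02 [[392.0, 253.0], [394.0, 226.0], [424.0, 226.0], [421.0, 253.0]]
0.046 -0.03 [[396.0, 260.0], [398.0, 232.0], [429.0, 231.0], [426.0, 260.0]]
0.046 -0.04 [[400.0, 268.0], [402.0, 238.0], [435.0, 238.0], [432.0, 268.0]]
0.02 0 [[349.0, 241.0], [350.0, 215.0], [377.0, 215.0], [376.0, 241.0]]
0.02 -0.01 [[351.0, 247.0], [351.0, 220.0], [380.0, 220.0], [378.0, 246.0]]
0.02 -0.02 [[352.0, 253.0], [353.0, 226.0], [383.0, 226.0], [381.0, 253.0]]
0.02 -0.03 [[354.0, 260.0], [355.0, 232.0], [386.0, 232.0], [384.0, 260.0]]
0.02 -0.04 [[355.0, 268.0], [357.0, 238.0], [390.0, 238.0], [388.0, 268.0]]
```

View pics/v4.png

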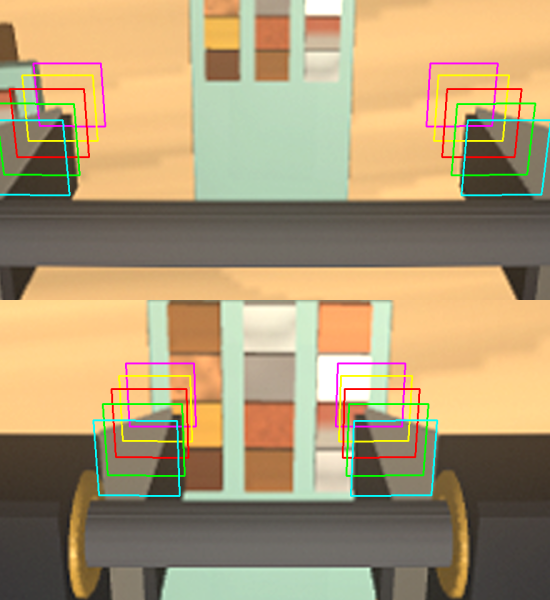

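Compared with the model, the visible fingertips end about 30 mm short of the reported TCP: their inner corners sit on the z = −0.03 to −0.04 outlines. So the fingers closed above the glass, which fits the zero grip force. I'll open and go down in small steps, watching the force.

Call:
arm_command:
  moves:
    - [[0, 0, -0.005], [0, 0, 0], 0.0918]
    - [[0, 0, -0.005], [0, 0, 0], 0.0918]
    - [[0, 0, -0.005], [0, 0, 0], 0.0918]
    - [[0, 0, -0.005], [0, 0, 0], 0.0918]
    - [[0, 0, -0.005], [0, 0, 0], 0.0918]

```text
time: 3.9
tool_pos: [0.4547, -0.1746, 0.0224]
tool_rot: [3.141, -0.0, 3.05]
contact_force: [0.0, -0.7, -0.3]
opening: 0.0751
grip_force: 0.0
```

Call:
arm_command:
  moves:
    - [[0, 0, 0], [0, 0, 0], 0.0918]
    - [[0, 0, 0], [0, 0, 0], 0.0918]
    - [[0, 0, 0.005], [0, 0, 0], 0.0918]
    - [[0, 0, 0.01], [0, 0, 0], 0.0918]
    - [[0, 0, 0.014], [0, 0, 0], 0.0918]

```text
time: 4.4
tool_pos: [0.4545, -0.1745, 0.0077]
tool_rot: [3.141, -0.001, 3.05]
contact_force: [1.2, -0.5, 0.1]
opening: 0.0916
grip_force: 0.0
```

Call:
arm_command:
  moves:
    - [[0, 0, 0.002], [0, 0, 0], 0.0918]
    - [[0, 0, 0.004], [0, 0, 0], 0.0918]
    - [[0, 0, 0.006], [0, 0, 0], 0.0918]
    - [[0, 0, 0.007], [0, 0, 0], 0.0918]
    - [[0, 0, 0.008], [0, 0, 0], 0.0918]

```text
time: 4.9
tool_pos: [0.4548, -0.1746, 0.0004]
tool_rot: [3.142, 0.0, 3.05]
contact_force: [-0.0, 0.0, -0.9]
opening: 0.0918
grip_force: 0.0
```

Call:
arm_command:
  moves:
    - [[0, 0, 0.001], [0, 0, 0], 0.0918]
    - [[0, 0, 0.002], [0, 0, 0], 0.0918]
    - [[0, 0, 0.003], [0, 0, 0], 0.0918]
    - [[0, 0, 0.004], [0, 0, 0], 0.0918]
    - [[0, 0, 0.004], [0, 0, 0], 0.0918]

```text
time: 5.4
tool_pos: [0.4547, -0.1746, -0.0037]
tool_rot: [3.141, -0.0, 3.05]
contact_force: [-0.1, 0.1, 0.4]
opening: 0.0919
grip_force: 0.0
```

A reported TCP below the table with no contact confirms it. Going down another 8 mm (guarded), then closing.

Call:
arm_command:
  moves:
    - [[0, 0, 0.002], [0, 0, 0], 0.0918]
    - [[0, 0, 0.004], [0, 0, 0], 0.0918]
    - [[0, 0, 0.006], [0, 0, 0], 0.0918]
    - [[0, 0, 0.008], [0, 0, 0], 0.0918]
    - [[0, 0, 0.008], [0, 0, 0], 0.0918]

```text
time: 5.9
tool_pos: [0.4545, -0.1745, -0.0119]
tool_rot: [3.141, -0.001, 3.05]
contact_force: [0.2, -0.2, 0.2]
opening: 0.0916
grip_force: 0.0
```

Call:
arm_command:
  moves:
    - [[0, 0, 0], [0, 0, 0], 0.07]
    - [[0, 0, 0], [0, 0, 0], 0.065]
    - [[0, 0, 0], [0, 0, 0], 0.06]
    - [[0, 0, 0], [0, 0, 0], 0.055]
    - [[0, 0, 0], [0, 0, 0], 0.05]
  squeeze: 40

```text
time: 6.4
tool_pos: [0.4548, -0.1746, -0.0115]
tool_rot: [3.142, 0.0, 3.05]
contact_force: [-1.1, 0.6, 0.4]
opening: 0.0596
grip_force: 40.0
```

Gripped at 59.6 mm with 40 N. Lifting.

Call:
arm_command:
  moves:
    - [[0, 0, -0.01], [0, 0, 0], 0.05]
    - [[0, 0, -0.03], [0, 0, 0], 0.05]
    - [[0, 0, -0.05], [0, 0, 0], 0.05]
    - [[0, 0, -0.075], [0, 0, 0], 0.05]
    - [[0, 0, -0.1], [0, 0, 0], 0.05]
  squeeze: 50

```text
time: 6.9
tool_pos: [0.4544, -0.1744, 0.0897]
tool_rot: [3.141, -0.001, 3.05]
contact_force: [0.0, -0.9, -1.7]
opening: 0.059
grip_force: 50.0
```

```bash
python3 -c "
from d import *
x,y=stage(-.115,0,-.0306);print(x,y)
delta(x,y,.07,2.977)"
```

```text
0.4900607820528785 0.27121459778243867
d [0.0053 0.447  0.0198] rot [ 0.0003 -0.0005  0.0729]
{'time': 6.9, 'tool_pos': [0.4544, -0.1744, 0.0897], 'tool_rot': [3.1413, -0.0005, 3.0499], 'contact_force': [0.0305, -0.8791, -1.7498], 'opening': 0.059, 'grip_force': 49.9984}
```

Call:
arm_command:
  moves:
    - [[0, 0.025, 0], [0, 0, 0.01], 0.05]
    - [[0, 0.065, 0], [0, 0, 0.02], 0.05]
    - [[0, 0.11, 0], [0, 0, 0.03], 0.05]
    - [[0, 0.155, 0], [0, 0, 0.035], 0.05]
    - [[0, 0.2, 0], [0, 0, 0.035], 0.05]

```text
time: 7.4
tool_pos: [0.4728, 0.0262, 0.0891]
tool_rot: [3.142, 0.0, 3.014]
contact_force: [0.7, -1.4, -1.7]
opening: 0.0592
grip_force: 50.0
```

Call:
arm_command:
  moves:
    - [[0.005, 0.045, 0], [0, 0, 0.01], 0.05]
    - [[0.008, 0.09, 0], [0, 0, 0.02], 0.05]
    - [[0.01, 0.14, 0], [0, 0, 0.03], 0.05]
    - [[0.012, 0.19, 0.01], [0, 0, 0.038], 0.05]
    - [[0.014, 0.235, 0.02], [0, 0, 0.038], 0.05]

```text
time: 7.9
tool_pos: [0.4889, 0.2618, 0.0691]
tool_rot: [3.141, 0.001, 2.977]
contact_force: [0.9, 0.2, -1.9]
opening: 0.0591
grip_force: 50.0
```

```bash
python3 - <<'E'
from d import *
x,y=stage(-.115,0,-.0306)
delta(x,y,.05,2.977)
o=robot.observe();R=Ro.from_euler("xyz",o["tool_rot"])
C=o["tool_pos"]+R.apply([-.0306,0,-.0457])
print("slip est",C)
T=np.array([(65,30,4),(65,-30,4),(-65,-30,4),(-65,30,4)])/1e3
X=C+R.apply(T*[-1,1,-1])
c,s=np.cos(S[2]),np.sin(S[2])
Q=np.array([(-130,20),(-130,-20),(55,-20),(55,20)])/1e3
Q=np.c_[Q@np.array([[c,s],[-s,c]])+S[:2],np.full(4,.03)]
out=[]
for n in("top","scene"):
    m=robot.camera_model(n);i=robot.read_camera(n)[:,:,::-1].copy()
    k=4;i=cv2.convertScaleAbs(cv2.resize(i,None,fx=k,fy=k,interpolation=cv2.INTER_CUBIC),alpha=1.5)
    for Y,col in((X,(0,0,255)),(Q,(255,0,255))): cv2.polylines(i,[(w2pix(m,Y)*k).astype(int)],True,col,1)
    u,v=(w2pix(m,(C+Q.mean(0))/2)[0]*k).astype(int)
    u=np.clip(u,200,2360);v=np.clip(v,260,1340);out.append(i[v-260:v+260,u-200:u+200])
cv2.imwrite("pics/v5.png",np.hstack(out))
E
```

```text
d [0.0004 0.0095 0.0191] rot [ 0.0007  0.0011 -0.    ]
{'time': 7.9, 'tool_pos': [0.4889, 0.2618, 0.0691], 'tool_rot': [3.1409, 0.0011, 2.977], 'contact_force': [0.8845, 0.2013, -1.9075], 'opening': 0.0591, 'grip_force': 49.9971}
slip est [0.51899691 0.25675465 0.11485574]
```

View pics/v5.png

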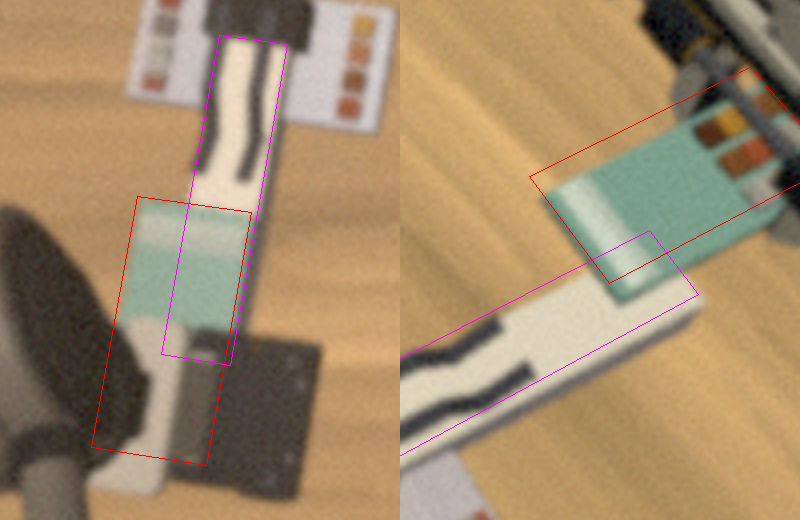

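```bash
python3 - <<'E'
from d import *
from scipy.optimize import least_squares
o=robot.observe();R=Ro.from_euler("xyz",o["tool_rot"])
C=o["tool_pos"]+R.apply([-.0306,0,-.0457])
mt,ms=robot.camera_model("top"),robot.camera_model("scene")
for nm,T,dt,ds in(("+y",(65,30,4),(3,3),(10,20)),("-y",(65,-30,4),(1,3),(15,18))):
  X=C+R.apply(np.array(T)/1e3*[-1,1,-1])
  for cor in((0,0),(5,5)):
    a=w2pix(mt,X)[0]+np.array(dt)/4; b=w2pix(ms,X)[0]+(np.array(ds)-cor)/4
    r=least_squares(lambda p:np.r_[w2pix(mt,p)[0]-a,w2pix(ms,p)[0]-b],X)
    print(nm,cor,"shift mm",((r.x-X)*1e3).round(1),r.fun.round(2))
E
```

```text
+y (0, 0) shift mm [ -2.    5.2 -13.3] [-1.23  0.95 -1.29 -0.13]
+y (5, 5) shift mm [ -1.4   3.3 -10.9] [-0.69  0.54 -0.73 -0.08]
-y (0, 0) shift mm [ -2.9   5.4 -11.3] [-1.5   1.23 -1.69 -0.2 ]
-y (5, 5) shift mm [-2.3  3.7 -8.8] [-0.97  0.8  -1.1  -0.13]
```

Call:
arm_command:
  moves:
    - [[0, 0.005, 0.005], [0, 0, 0], 0.05]
    - [[0, 0.009, 0.02], [0, 0, 0], 0.05]
    - [[0, 0.009, 0.04], [0, 0, 0], 0.05]
    - [[0, 0.009, 0.055], [0, 0, 0], 0.05]
    - [[0, 0.009, 0.06], [0, 0, 0], 0.05]

```text
time: 8.5
tool_pos: [0.4895, 0.2668, 0.0072]
tool_rot: [-3.14, -0.003, 2.975]
contact_force: [0.7, 0.5, -0.8]
opening: 0.0592
grip_force: 50.0
```

Call:
arm_command:
  moves:
    - [[0, 0, 0.001], [0, 0, 0], 0.05]
    - [[0, 0, 0.002], [0, 0, 0], 0.05]
    - [[0, 0, 0.003], [0, 0, 0], 0.05]
    - [[0, 0, 0.004], [0, 0, 0], 0.05]
    - [[0, 0, 0.005], [0, 0, 0], 0.05]

```text
time: 9.0
tool_pos: [0.4906, 0.2684, 0.0038]
tool_rot: [3.141, 0.001, 2.977]
contact_force: [0.3, 0.4, -1.8]
opening: 0.0588
grip_force: 50.0
```

Call:
arm_command:
  moves:
    - [[0, 0.001, 0.001], [0, 0, 0], 0.05]
    - [[0, 0.002, 0.002], [0, 0, 0], 0.05]
    - [[0, 0.002, 0.003], [0, 0, 0], 0.05]
    - [[0, 0.002, 0.004], [0, 0, 0], 0.05]
    - [[0, 0.002, 0.005], [0, 0, 0], 0.05]

```text
time: 9.5
tool_pos: [0.4907, 0.2703, -0.0017]
tool_rot: [3.142, -0.0, 2.977]
contact_force: [0.6, -0.5, -2.2]
opening: 0.0589
grip_force: 50.0
```

Call:
arm_command:
  moves:
    - [[0, 0, 0.001], [0, 0, 0], 0.05]
    - [[0, 0, 0.002], [0, 0, 0], 0.05]
    - [[0, 0, 0.003], [0, 0, 0], 0.05]
    - [[0, 0, 0.004], [0, 0, 0], 0.05]
    - [[0, 0, 0.004], [0, 0, 0], 0.05]

```text
time: 10.0
tool_pos: [0.4906, 0.2702, -0.0057]
tool_rot: [-3.142, -0.0, 2.977]
contact_force: [-0.7, 0.1, -1.3]
opening: 0.0594
grip_force: 50.0
```

Call:
arm_command:
  moves:
    - [[0, 0, 0.001], [0, 0, 0], 0.05]
    - [[0, 0, 0.002], [0, 0, 0], 0.05]
    - [[0, 0, 0.003], [0, 0, 0], 0.05]
    - [[0, 0, 0.0035], [0, 0, 0], 0.05]
    - [[0, 0, 0.0035], [0, 0, 0], 0.05]

```text
time: 10.5
tool_pos: [0.4907, 0.2703, -0.0092]
tool_rot: [3.142, -0.0, 2.977]
contact_force: [0.3, -0.7, -1.5]
opening: 0.0592
grip_force: 50.0
```

```bash
python3 - <<'E'
from d import *
x,y=stage(-.115,0,-.0306)
delta(x,y,-.0117,2.977)
o=robot.observe();R=Ro.from_euler("xyz",o["tool_rot"])
C=o["tool_pos"]+R.apply([-.0306,0,-.0457])
T=np.array([(65,30,4),(65,-30,4),(-65,-30,4),(-65,30,4)])/1e3
X=C+R.apply(T*[-1,1,-1])
c,s=np.cos(S[2]),np.sin(S[2])
Q=np.array([(-130,20),(-130,-20),(55,-20),(55,20)])/1e3
Q=np.c_[Q@np.array([[c,s],[-s,c]])+S[:2],np.full(4,.03)]
out=[]
for n in("top","scene"):
    m=robot.camera_model(n);i=robot.read_camera(n)[:,:,::-1].copy()
    k=5;i=cv2.convertScaleAbs(cv2.resize(i,None,fx=k,fy=k,interpolation=cv2.INTER_CUBIC),alpha=1.5)
    for Y,col in((X,(0,0,255)),(Q,(255,0,255))): cv2.polylines(i,[(w2pix(m,Y)*k).astype(int)],True,col,1)
    u,v=(w2pix(m,(C+Q.mean(0))/2)[0]*k).astype(int)
    v=np.clip(v,300,1700);out.append(i[v-300:v+300,u-200:u+200])
cv2.imwrite("pics/v6.png",np.hstack(out))
E
```

```text
d [0.0007 0.0008 0.0025] rot [ 0.     -0.0001 -0.0002]
{'time': 10.5, 'tool_pos': [0.4907, 0.2703, -0.0092], 'tool_rot': [3.1416, -0.0001, 2.9768], 'contact_force': [0.2791, -0.6522, -1.5491], 'opening': 0.0592, 'grip_force': 49.9982}
```

View pics/v6.png

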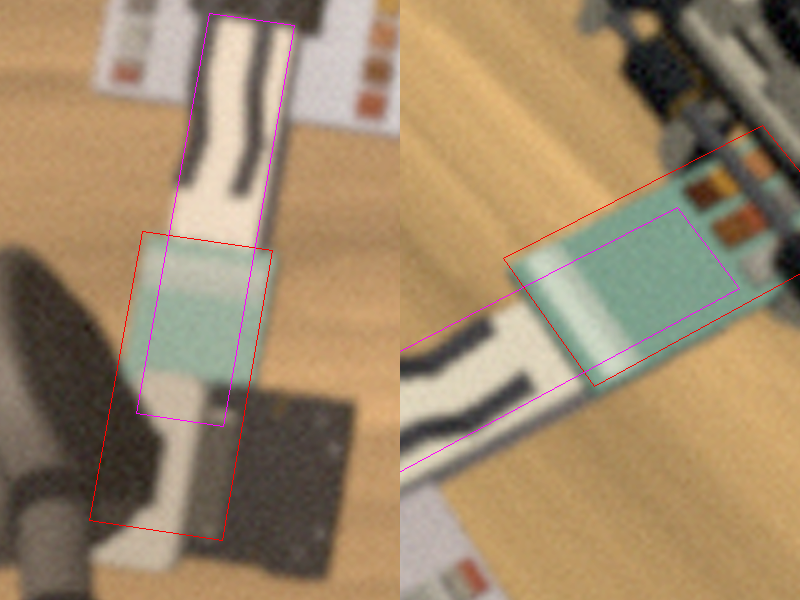

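Both views show the sample straight over the platform, nose at stage x ≈ −50 mm, 2–3 mm high and within about 2 mm of the centre line. I'll lower it 2 mm and slide.

Call:
arm_command:
  moves:
    - [[0, -0.001, 0.001], [0, 0, 0], 0.05]
    - [[0, -0.001, 0.002], [0, 0, 0], 0.05]
    - [[-0.006, -0.001, 0.002], [0, 0, 0], 0.05]
    - [[-0.012, -0.001, 0.002], [0, 0, 0], 0.05]
    - [[-0.018, -0.001, 0.002], [0, 0, 0], 0.05]

```text
time: 11.1
tool_pos: [0.5092, 0.2663, -0.011]
tool_rot: [3.141, 0.0, 2.977]
contact_force: [-0.1, 0.2, -1.3]
opening: 0.0589
grip_force: 50.0
```

Call:
arm_command:
  moves:
    - [[-0.005, 0, 0], [0, 0, 0], 0.05]
    - [[-0.01, 0, 0], [0, 0, 0], 0.05]
    - [[-0.015, 0, 0], [0, 0, 0], 0.05]
    - [[-0.02, 0, 0], [0, 0, 0], 0.05]
    - [[-0.025, 0, 0], [0, 0, 0], 0.05]

```text
time: 11.6
tool_pos: [0.5323, 0.2621, -0.0114]
tool_rot: [-3.141, -0.002, 2.977]
contact_force: [-4.4, 0.1, -1.8]
opening: 0.0593
grip_force: 50.0
```

Call:
arm_command:
  moves:
    - [[-0.005, 0, 0], [0, 0, 0], 0.05]
    - [[-0.01, 0, 0], [0, 0, 0], 0.05]
    - [[-0.015, 0, 0], [0, 0, 0], 0.05]
    - [[-0.02, 0, 0], [0, 0, 0], 0.05]
    - [[-0.025, 0, 0], [0, 0, 0], 0.05]

```text
time: 12.1
tool_pos: [0.5556, 0.2583, -0.0115]
tool_rot: [-3.14, -0.004, 2.977]
contact_force: [-4.6, 1.4, -1.5]
opening: 0.0597
grip_force: 50.0
```

Call:
arm_command:
  moves:
    - [[-0.005, 0, 0], [0, 0, 0], 0.05]
    - [[-0.01, 0, 0], [0, 0, 0], 0.05]
    - [[-0.015, 0, 0], [0, 0, 0], 0.05]
    - [[-0.02, 0, 0], [0, 0, 0], 0.05]
    - [[-0.022, 0, 0], [0, 0, 0], 0.05]

```text
time: 12.6
tool_pos: [0.5799, 0.2543, -0.0113]
tool_rot: [3.142, 0.0, 2.977]
contact_force: [-2.9, 0.3, -2.9]
opening: 0.0596
grip_force: 50.0
```

```bash
python3 - <<'E'
from d import *
x,y=stage(-.025,0,-.0306)
delta(x,y,-.0117,2.977)
o=robot.observe();R=Ro.from_euler("xyz",o["tool_rot"])
C=o["tool_pos"]+R.apply([-.0306,0,-.0457])
c,s=np.cos(S[2]),np.sin(S[2]);M=np.array([[c,s],[-s,c]])
T=np.array([(65,30,4),(65,-30,4),(-65,-30,4),(-65,30,4)])/1e3
X=C+R.apply(T*[-1,1,-1])
out=[]
for n in("top","scene"):
    m=robot.camera_model(n);i=robot.read_camera(n)[:,:,::-1].copy()
    k=6;i=cv2.convertScaleAbs(cv2.resize(i,None,fx=k,fy=k,interpolation=cv2.INTER_CUBIC),alpha=1.5)
    cv2.polylines(i,[(w2pix(m,X)*k).astype(int)],True,(0,0,255),1)
    u,v=(w2pix(m,[S[0],S[1],.035])[0]*k).astype(int)
    v=np.clip(v,250,2150);out.append(i[v-250:v+250,u-200:u+200])
cv2.imwrite("pics/v7.png",np.hstack(out))
E
```

```text
d [0.0014 0.002  0.0004] rot [ 0.      0.0001 -0.0005]
{'time': 12.6, 'tool_pos': [0.5799, 0.2543, -0.0113], 'tool_rot': [3.1416, 0.0001, 2.9765], 'contact_force': [-2.9009, 0.2552, -2.8815], 'opening': 0.0596, 'grip_force': 49.9973}
```

View pics/v7.png

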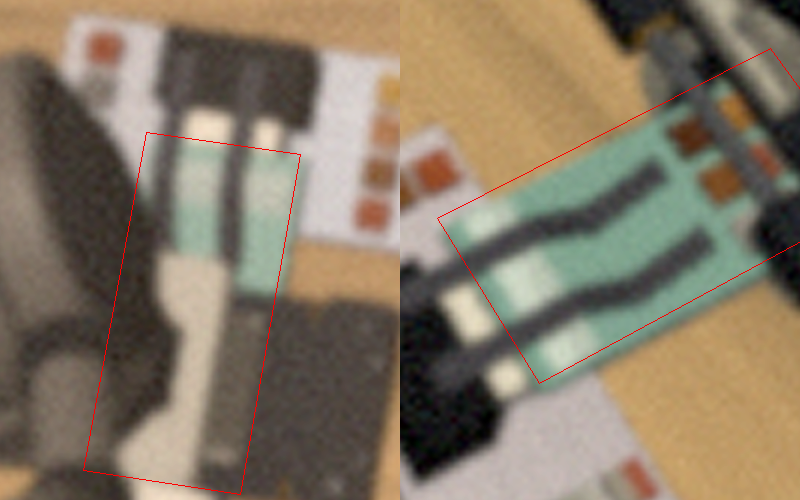

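The clips lie over the ridge with their lips short of the chips, and the sample is straight. Releasing and lifting.

Call:
arm_command:
  moves:
    - [[0, 0, 0], [0, 0, 0], 0.064]
    - [[0, 0, 0], [0, 0, 0], 0.068]
    - [[0, 0, 0], [0, 0, 0], 0.075]
    - [[0, 0, 0], [0, 0, 0], 0.085]
    - [[0, 0, 0], [0, 0, 0], 0.0918]

```text
time: 13.2
tool_pos: [0.5795, 0.2546, -0.0108]
tool_rot: [3.141, 0.001, 2.977]
contact_force: [-0.4, -0.0, -0.7]
opening: 0.0864
grip_force: 0.0
```

Call:
arm_command:
  moves:
    - [[0, 0, 0], [0, 0, 0], 0.0918]
    - [[0, 0, 0], [0, 0, 0], 0.0918]
    - [[0, 0, 0], [0, 0, 0], 0.0918]
    - [[0, 0, -0.003], [0, 0, 0], 0.0918]
    - [[0, 0, -0.01], [0, 0, 0], 0.0918]

```text
time: 13.7
tool_pos: [0.5789, 0.2544, -0.0013]
tool_rot: [-3.141, -0.001, 2.977]
contact_force: [0.4, 0.6, -0.3]
opening: 0.0916
grip_force: 0.0
```

Call:
arm_command:
  moves:
    - [[0, 0, -0.02], [0, 0, 0], 0.0918]
    - [[0, 0, -0.05], [0, 0, 0], 0.0918]
    - [[0.01, 0, -0.09], [0, 0, 0], 0.0918]
    - [[0.04, 0, -0.12], [0, 0, 0], 0.0918]
    - [[0.08, 0, -0.13], [0, 0, 0], 0.0918]

```text
time: 14.2
tool_pos: [0.5025, 0.2681, 0.133]
tool_rot: [3.138, 0.007, 2.975]
contact_force: [-0.5, 2.0, -0.5]
opening: 0.0915
grip_force: 0.0
```

Call:
arm_command:
  moves:
    - [[0.02, -0.04, 0], [0, 0, 0], 0.0918]
    - [[0.03, -0.08, 0], [0, 0, 0], 0.0918]
    - [[0.04, -0.12, 0], [0, 0, 0], 0.0918]
    - [[0.05, -0.16, 0], [0, 0, 0], 0.0918]
    - [[0.05, -0.2, 0], [0, 0, 0], 0.0918]

```text
time: 14.7
tool_pos: [0.4168, 0.0776, 0.1297]
tool_rot: [3.141, 0.001, 2.978]
contact_force: [0.5, -0.7, 0.5]
opening: 0.0924
grip_force: 0.0
```

```bash
python3 - <<'E'
from d import *
from scipy import ndimage
# numeric check: green glass mask in top view -> centre/yaw in stage frame
im=robot.read_camera("top");m=robot.camera_model("top")
p=w2pix(m,[S[0],S[1],.038])[0]
hsv=cv2.cvtColor(im,cv2.COLOR_RGB2HSV).astype(int)
k=(im[:,:,1].astype(int)>im[:,:,0]+6)&(im[:,:,1].astype(int)>50)
y,x=np.nonzero(k);s=(abs(x-p[0])<60)&(abs(y-p[1])<80)
kk=np.zeros(k.shape,np.uint8);kk[y[s],x[s]]=1;kk=cv2.morphologyEx(kk,cv2.MORPH_OPEN,np.ones((2,2),np.uint8))
y,x=np.nonzero(kk);w=pix2w(m,np.c_[x,y],.038)[:,:2]-S[:2]
c,sn=np.cos(S[2]),np.sin(S[2]);q=w@np.array([[c,-sn],[sn,c]])
print(len(q),"x",np.percentile(q[:,0],[1,50,99]),"y",np.percentile(q[:,1],[1,50,99]))
r=cv2.minAreaRect((q*1e3).astype(np.float32));print(r)
print(robot.observe()["time"],robot.observe()["tool_pos"])
u,v=p.astype(int);a=im[v-50:v+65,u-50:u+50]
# scene crop too
sc=robot.read_camera("scene");u,v=w2pix(robot.camera_model("scene"),[S[0],S[1],.035])[0].astype(int)
b=sc[v-57:v+58,u-50:u+50]
cv2.imwrite("pics/v8.png",cv2.convertScaleAbs(cv2.resize(np.hstack([a,b])[:,:,::-1],None,fx=4,fy=4,interpolation=cv2.INTER_CUBIC),alpha=1.5))
E
```

```text
826 x [-0.04694076  0.0140765   0.18600802] y [-0.0433517   0.00092557  0.15652482]
((40.541481018066406, 35.45787048339844), (261.2507019042969, 214.0977325439453), 11.7841157913208)
14.75 [0.41646008 0.07302775 0.12953519]
```

The picture allowance is used up, so I'll check the final pose by numbers alone.

```bash
python3 - <<'E'
from d import *
im=robot.read_camera("top").astype(int);m=robot.camera_model("top")
v,u=np.mgrid[0:400,0:640]
w=pix2w(m,np.c_[u.ravel(),v.ravel()],.038)[:,:2]-S[:2]
c,sn=np.cos(S[2]),np.sin(S[2]);q=(w@np.array([[c,-sn],[sn,c]])*1e3).reshape(400,640,2)
k=(im[:,:,1]>im[:,:,0]+6)&(abs(q[:,:,1])<45)&(q[:,:,0]>-120)&(q[:,:,0]<60)
k=cv2.morphologyEx(k.astype(np.uint8),cv2.MORPH_CLOSE,np.ones((9,9),np.uint8))
n,l,st,_=cv2.connectedComponentsWithStats(k);b=1+st[1:,4].argmax()
P=q[l==b];print(n,len(P),P.min(0),P.max(0))
print(cv2.minAreaRect(P.astype(np.float32)))
# left/right edges by x
for x in range(-85,45,12):
    s=P[abs(P[:,0]-x)<4]
    if len(s): print(x,s[:,1].min().round(1),s[:,1].max().round(1))
E
```

```text
2 813 [-83.77466543 -32.26116426] [40.23306404 24.92681094]
((-21.417072296142578, -3.543722152709961), (56.617218017578125, 123.97535705566406), 89.15621185302734)
-85 -30.4 -28.2
-73 -30.7 -28.5
-61 -31.0 -28.7
-49 -31.3 -28.2
-37 -31.5 24.5
-25 -31.8 23.9
-13 -31.6 21.9
-1 -31.5 24.4
11 -31.8 24.2
23 -30.6 12.3
35 -32.3 14.4
```

```bash
python3 -c "
from cell import robot
print(robot.hand_in())"
```

```text
the job is handed in; nothing more can be done
None
```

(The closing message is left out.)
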